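# Open the combination padlock on the key box and present it

## Task

Turn the dial of the red combination padlock clockwise, notch by notch, until its white line clicks in at the yellow mark, then pull the shackle fully out while the lock still lies in its cradle on the key box. Lift the opened lock off the hook and finish while still holding it, still and level with the dial facing up, at least 10 cm above where it lay, so that it can be seen to be open. Leave the other things on the table where they are.

Things in the scene. Friction and masses are not known exactly. Their poses are not given: they have to be found in the camera images.
- key_box: blue-lidded grey steel key box lying flat, fixed to the table, 204x134 mm, lid 45 mm above the table; origin at the centre of its underside. Its x axis runs along its length and is the direction in which the shackle pulls out. On the lid: two steel rails 10 mm high and 50 mm long, 57 mm apart (inside), beside the lock; a stop 10 mm high and 30 mm wide (z lid to lid + 10 mm) just in front of the lock body, under the shackle, so the body cannot move to +x; and a dark hook.
- hook_top (a point): top of the dark steel hook, 30 mm above the lid, on the axis of its round post (11 mm diameter). The post stands inside the shackle's loop. A lip 11 mm wide and 6 mm thick points from it to the box's +x, ending 16 mm from the post's axis: it lies over the end of the closed shackle (24 to 30 mm above the lid), so the lock cannot be lifted off; once the shackle is fully out, its end stands 7 mm beyond the lip and the lock lifts straight up.
- padlock_center (a point): centre of the red padlock body, 64 (x) x 54 (y) x 34 (z) mm, lying on the lid, dial up, loose, 0.3 to 0.55 kg in all. x points to the shackle, z up out of the dial face. Grasp the body across its 54 mm sides, above the 10 mm rails (its top is 34 mm above the lid).
- dial_grip (a point): middle of the dial's round black knob on its axis, which is the vertical axis through the padlock's centre: knob 33 mm diameter, 21 mm tall, from 38.5 to 59.5 mm above the lid, on a steel disc 37 mm across and 4 mm thick; this point is 49 mm above the lid. Its x axis points along the white line on the dial.
- dial (a joint): angle of the dial (rad), counter-clockwise seen from above is positive; 0 = white line at the yellow mark on the lock's face (the line points straight at the shackle) = open. It turns with less than 0.15 N m and clicks into a notch every 45 degrees (0.785), staying there when let go; at the start it stands 1 to 3 notches counter-clockwise of the mark, so it is turned clockwise. In all other notches the shackle is blocked.
- shackle (a joint): how far the shackle is pulled out (m): 0 shut, 0.016 fully out (end stop). It slides along the padlock's x axis with about 4 N of friction and stays where it is left.
- shackle_grip (a point): grasp point of the steel shackle: half-way between its two straight legs, 48 mm from the padlock's centre along its x axis when shut, 17 mm above the lid. U-shaped bar of 8 mm diameter, legs along x, 42 mm wide over both legs, straight for 30 mm in front of the body (this point is 16 mm in front of the body); grasp both legs from outside, from above.
- glue_bottle: capped white glue bottle with an orange tip, 55 mm across, 153 mm tall, standing at the back; leave alone; origin under its centre
- wax_pot: white pot with a red lid, 61 mm across, 60 mm tall, at the back; leave alone; origin under its centre
- wood_block_long: pine offcut with two holes, 42x180x22 mm, lying along the back edge; leave alone; origin under its centre
- small_bin_1: light grey parts bin, 140x96x60 mm, at the right; leave alone; origin under its centre
- tape_measure: yellow and black tape measure, 43x85x65 mm, at the right; leave alone; origin under its centre
- battery_pack: black cordless-tool battery, 53x74x58 mm, at the left; leave alone; origin under its centre
- screwdriver_red: red-handled screwdriver, 176 mm long, lying at the left; leave alone; origin under its centre
- hex_bolt_2: steel bolt standing on its head, 54 mm tall, at the right; leave alone; origin under its centre
Things that resemble listed ones, but are neither listed nor needed, are in the scene too. Of the things that look like the part that bears padlock_center, the smallest one is meant.

How it is judged:
On the way, in this order (a step that is already met when the one before it is completed fails the run):
1. the dial stands in the open notch, the shackle still shut (value of joint dial between -0.17 and 0.17 rad and value of joint shackle below 0.005 m), for 0.2 s.
2. the shackle is pulled out while the lock lies in its cradle (value of joint shackle above 0.0125 m and z of padlock_center in the frame of key_box below 0.075 m), for 0.2 s.
At the end, for the whole second after the job is handed in: The gripper holds the padlock still (under 0.03 m/s), dial up within 20 degrees, its centre at least 96 mm above where it lay (it touches the key box no more), and the shackle is out by at least 12.5 mm (value of joint shackle above 0.0125 m and z of padlock_center in the frame of key_box above 0.158 m and angle between padlock_center's own z axis and vertical below 0.35 rad and contact force between the fingers and padlock above 1 N and contact force between padlock and key_box below 0.1 N and linear speed of padlock below 0.03 m/s and contact force between padlock and glue_bottle below 0.1 N and contact force between padlock and wax_pot below 0.1 N and contact force between padlock and wood_block_long below 0.1 N and contact force between padlock and small_bin_1 below 0.1 N and contact force between padlock and tape_measure below 0.1 N and contact force between padlock and battery_pack below 0.1 N and contact force between padlock and screwdriver_red below 0.1 N and contact force between padlock and hex_bolt_2 below 0.1 N); the arm keeps its last pose, push and grip.
It fails at once if one of the other loose things on the table is shifted by more than 30 mm (distance of any of glue_bottle, wax_pot, wood_block_long, small_bin_1, tape_measure, battery_pack, screwdriver_red, hex_bolt_2 from where it was at the start of the episode above 0.03 m).
It also fails if it takes over 66 s, if anything falls off the work surface, if the arm or the gripper's body presses on something with over 40 N, if the wrist force passes 120 N, or if a joint passes its speed limit or range.

## Robot

A 6-joint arm with a two-finger parallel gripper is mounted at the origin on the work surface; the furniture and walls round the work are solid. World frame = base frame: x ahead of the robot, y to its left, z up, the work surface at z = 0. Lengths are in m, angles in rad, forces in N, time in s.
With the tool pointing down it reaches from about 0.275 to 0.85 m from the base axis. Payload 5.2 kg.
Tool frame: the origin (TCP) lies at the very end of the fingers, on their centre line; the grasp point (between the pads) lies 19 mm behind it; z points along the fingers, y is the line along which they close (so a half turn about z gives the same grasp; the last joint's range is limited). The gripper opens to 85 mm and grips with 20 to 120 N. Pads are 22 mm wide; open, the fingers measure 114 mm over their backs; the gripper's body (76 mm by 85 mm) begins 54 mm behind the grasp point. The pads swing forward as they close: fully open they stand 13 mm farther back than shut.
Start: joints at [1.131, 0.259, 1.535, -0, 1.348, -0.203], TCP at [0.129, 0.535, 0.231] pointing down, gripper open.
Joint ranges: [-3.14, 3.14], [-0.91, 2.08], [0.19, 2.58], [-1.22, 4.36], [0.22, 2.71], [-3.12, 3.12]. Speed limits (rad/s): [2.57, 2.57, 3.14, 3.14, 3.14, 3.14].

## Interface

Orientations are given as a rotation vector (axis times angle).
In Python, from workcell import telemetry, viewer, job, spotter gives the robot as it stands.
- The arm moves only by the shell command python3 -m handwheel 'ROWS' [FORCE]. ROWS is JSON, a list of rows, each a list of 7 numbers: the turn, a rotation vector about the tool's x, y, z in degrees, then the shift along the tool's x, y, z in mm, then the opening, from 0 (shut) to 1 (fully open). A call has 1 to 5 rows; each row is the pose to reach, as a shift and turn from the pose commanded when the call began, along the tool's axes at that moment; what a row does not reach only later rows make up. A row lasts 1/8 s, in which the tool goes at most 62.5 mm and 10.7 degrees, less where a joint would pass 70% of its speed; a pose out of reach is approached as far as the arm can. A call with a gripper value outside its range is refused whole. The fingers move at their own pace and stop on an object; FORCE is the grip in N (left out, the last holds). Time passes only in rows, so rows that repeat a pose let the fingers close. It gives the time, the measured TCP pose, the force, the opening and the grip force at its end, in the units of the state.
- telemetry.state(): the state, without advancing time (a new reading comes with each control period).
- viewer.capture(name): name is "side" or "top" or "wrist"; returns a dict with "img" (400x640x3 uint8, red, green, blue), "fx", "fy", "cx", "cy" (pixels), "position" and "attitude" of the camera in the world; the wrist camera has in their place "tool_from_camera" (4x4, takes a point from camera to tool coordinates, whose origin is the TCP and whose axes are the flange's). Camera axes: x right, y down, z forward; pixel columns grow to the right and rows downward; lengths in m; the calibration is good to about 2 mm. A picture is of the moment at which its call begins: read the wrist's pose just before it. There is no depth.
- job.finish_job(): hands the job in; it is judged then, once.
Trained networks look in a picture, given as the dict that the camera call returned (one of the last four; its "shot" number tells which), for a name from the list of things; names that differ only in an ending like _2 or _b are one class to them, and where a whole thing is asked for, a point or a joint stands for the part that bears it (a point fixed in the world has none). Each returns a list of dicts, best first, with "score" (0 to 1); they miss things now and then, are a little off and sometimes report something else, mostly with a low value. They report only what shows in the picture. A call takes as long as a camera call. They do not tell look-alikes from the thing itself.
- spotter.recognise(picture, label): "extent" ([left, top, width, height] in pixels, round what is visible of it).
- spotter.tip_of(picture, label): "centre" ([column, row] in pixels: a listed point, or the origin of a listed thing).
The state is a dict: "time_s": time; "joints": joint angles; "joint_vel": joint speeds; "effort": joint torques, N m; "tcp_pos": TCP position; "tcp_rot": TCP orientation; "force": force on the tool from outside, world axes, zero at the start; "ft_torque": the same for the moment, N m; "grip_width": opening from 0.0 (shut) to 1.0 (fully open); "grip_force": force on a finger pad.
Only numpy, scipy, OpenCV 4.12 (cv2) and the standard library are available. Lean on these libraries where they do the work, as an engineer would, in place of code of your own. Each camera call takes 0.05 s, during which the arm holds its last target. There are 200 camera calls.

## Working session

There is one attempt and no reset: what is moved stays moved. The work goes in short steps, Python scripts to look and compute and a shell command to move; the robot and the scene stay as the last step left them, time stands still between calls to the robot, and variables do not carry over. Pictures are saved under pics/ and viewed, at most 10 in all, crops included, and the job is handed in when it is done.

```bash
ls; mkdir -p pics
cat > h.py <<'E'
import numpy as np, cv2
from scipy.spatial.transform import Rotation as R
from workcell import telemetry, viewer, job, spotter
np.set_printoptions(precision=4, suppress=True)
def save(p,n): cv2.imwrite(f'pics/{n}.png', cv2.cvtColor(p['img'],cv2.COLOR_RGB2BGR))
E
python3 - <<'E'
from h import *
s=telemetry.state(); print(s)
for n in ['top','side']:
    p=viewer.capture(n); save(p,n+'1')
    print(n,{k:v for k,v in p.items() if k!='img'})
    for l in ['padlock_center','dial_grip','shackle_grip','hook_top','key_box']:
        print(l,[(np.round(d['centre']),round(d['score'],2)) for d in spotter.tip_of(p,l)])
    print([(d['extent'],round(d['score'],2)) for d in spotter.recognise(p,'padlock_center')])
E
```

```text
pics
{'time_s': 0.0, 'joints': array([ 1.1312,  0.2593,  1.5361,  0.    ,  1.348 , -0.2028]), 'joint_vel': array([-0.0005, -0.0005,  0.0002,  0.0003,  0.0013,  0.0013]), 'effort': array([  0.    , -44.6024, -29.057 ,  -0.0002,   0.0117,   0.    ]), 'tcp_pos': array([0.1288, 0.5342, 0.2305]), 'tcp_rot': array([-0.371 , -3.119 ,  0.0028]), 'force': array([-0.3871,  0.2965, -0.0999]), 'ft_torque': array([0.0346, 0.015 , 0.0296]), 'grip_force': 0.0, 'grip_width': 1.0031796888378113}
top {'fx': 494.29759114891175, 'fy': 494.29759114891175, 'cx': 317.6069751047697, 'cy': 194.7811321481649, 'position': array([0.2445, 0.0216, 1.5691]), 'attitude': array([-2.144 ,  2.1259, -0.1594]), 'shot': 1}
padlock_center [(array([295., 192.]), 0.95), (array([251., 265.]), 0.83), (array([381., 199.]), 0.77), (array([431., 214.]), 0.31)]
dial_grip [(array([379., 200.]), 0.8), (array([247., 259.]), 0.58), (array([294., 190.]), 0.46)]
shackle_grip [(array([359., 206.]), 0.58), (array([273., 135.]), 0.52), (array([236., 249.]), 0.43), (array([302., 185.]), 0.42)]
hook_top [(array([305., 173.]), 0.58)]
key_box
[... 176 characters left out ...]
 130.1, 38.0, 45.0], 0.46)]
side {'fx': 516.4486753422403, 'fy': 516.4486753422403, 'cx': 310.96071144625074, 'cy': 197.6941901005515, 'position': array([ 0.361 , -1.2263,  0.6012]), 'attitude': array([-1.9492,  0.0892, -0.0618]), 'shot': 2}
padlock_center [(array([242., 196.]), 0.95), (array([317., 202.]), 0.61)]
dial_grip [(array([318., 237.]), 0.83), (array([238., 183.]), 0.75), (array([316., 191.]), 0.67)]
shackle_grip [(array([332., 201.]), 0.59), (array([307., 245.]), 0.59), (array([251., 187.]), 0.52)]
hook_top [(array([340., 198.]), 0.77)]
key_box [(array([327., 222.]), 0.56)]
[([302.2, 185.8, 39.3, 22.1], 0.95), ([289.5, 231.2, 56.3, 46.6], 0.92), ([220.3, 172.9, 45.4, 39.1], 0.56)]
```

Run:
```python
import cv2
a=cv2.imread('pics/top1.png')[100:300,190:470];b=cv2.imread('pics/side1.png')[130:300,190:470]
a=cv2.resize(a,None,fx=2,fy=2,interpolation=2);b=cv2.resize(b,None,fx=1.1,fy=1.1)
cv2.imwrite('pics/c1.png',cv2.vconcat([a,cv2.copyMakeBorder(b,0,0,0,a.shape[1]-b.shape[1],0)]))
```

```text
(no output)
```

View pics/c1.png

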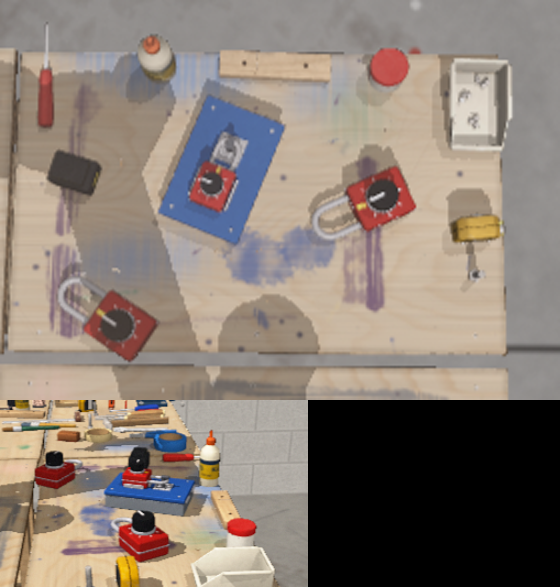

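The picture shows the small red lock on the blue key box at about (296,193) in the top image. Its shackle points to the upper right, and the white line points left and slightly down from there. The two larger locks, at (381,199) and (251,262), are decoys.

```bash
cat >> h.py <<'E'
def ray(p,uv,z,s=None):
    if 'position' in p: c=np.array(p['position']); Rm=R.from_rotvec(p['attitude']).as_matrix()
    else:
        T=np.eye(4);T[:3,:3]=R.from_rotvec(s['tcp_rot']).as_matrix();T[:3,3]=s['tcp_pos'];T=T@np.array(p['tool_from_camera']);c=T[:3,3];Rm=T[:3,:3]
    d=Rm@np.array([(uv[0]-p['cx'])/p['fx'],(uv[1]-p['cy'])/p['fy'],1]); return c+d*(z-c[2])/d[2]
def go(pos,yaw,s=None):
    "rows for pointing down, tool y at world angle yaw(deg): rotation deg and shift mm in tool axes"
    s=s or telemetry.state(); Rc=R.from_rotvec(s['tcp_rot'])
    best=None
    for k in (0,180):
        a=np.radians(yaw+k); y=np.array([np.cos(a),np.sin(a),0]); z=np.array([0,0,-1.]); x=np.cross(y,z)
        r=(Rc.inv()*R.from_matrix(np.c_[x,y,z])).as_rotvec(degrees=True)
        print('turn',r.round(1),'shift',(Rc.inv().apply(np.array(pos)-s['tcp_pos'])*1000).round(1))
E
python3 - <<'E'
from h import *
p=viewer.capture('top'); s=telemetry.state()
print('tool axes\n',R.from_rotvec(s['tcp_rot']).as_matrix())
for l,z in [('padlock_center',.062),('hook_top',.075),('key_box',0)]:
    d=spotter.tip_of(p,l)
    print(l,[ray(p,q['centre'],z)[:2] for q in d])
g=[(190+x/2,100+y/2) for x,y in [(207,95),(285,128),(237,243),(160,211)]]
c=np.array([ray(p,q,.045)[:2] for q in g]);print(c,c.mean(0))
e=(c[0]+c[1])/2-(c[2]+c[3])/2;yaw=np.degrees(np.arctan2(e[1],e[0]));print('box yaw',yaw,np.linalg.norm(e))
k=ray(p,(190+213/2,100+184/2),.1);print(k)
# wrist camera mount
w=viewer.capture('wrist');print(w['tool_from_camera'],w['fx'],w['cx'],w['cy'])
E
```

```text
tool axes
 [[-0.9721  0.2346  0.    ]
 [ 0.2346  0.9721  0.0001]
 [-0.      0.0001 -1.    ]]
padlock_center [array([0.28  , 0.2327]), array([0.4819, 0.108 ]), array([ 0.4667, -0.1454])]
hook_top [array([0.5626, 0.0746]), array([0.4976, 0.11  ])]
key_box [array([0.5295, 0.0831])]
[[ 0.6387  0.1144]
 [ 0.5861 -0.0096]
 [ 0.4034  0.0639]
 [ 0.4525  0.1845]] [0.5202 0.0883]
box yaw -21.271430588161202 0.1979138402750355
[0.4867 0.0996 0.1   ]
[[-0.0004 -0.9451 -0.3268  0.0828]
 [ 1.     -0.0003 -0.0003  0.0003]
 [ 0.0002 -0.3268  0.9451 -0.1439]
 [ 0.      0.      0.      1.    ]] 321.1177000857921 319.04607848231785 195.9340370472912
```

Run:
```python
from h import *
go([.482,.104,.20],68.7)
```

```text
turn [0.  0.  7.7] shift [-444.2 -335.8   31.3]
turn [  -0.     0.  -172.3] shift [-444.2 -335.8   31.3]
```

```bash
python3 -m handwheel '[[0,0,0,-50,-38,0,1],[0,0,0,-100,-75,0,1],[0,0,0,-150,-113,0,1],[0,0,0,-200,-150,0,1],[0,0,4,-250,-188,0,1]]'
python3 - <<'E'
from h import *
go([.482,.104,.20],68.7)
E
```

```text
time_s: 1.58
tcp_pos: [0.3288, 0.292, 0.2317]
tcp_rot: [0.481, 3.103, 0.001]
force: [1.3, 0.5, 0.4]
grip_width: 0.999
grip_force: 0.0
turn [0.1 0.  3.7] shift [-202.9 -132.8   31.7]
turn [  -0.1    0.1 -176.3] shift [-202.9 -132.8   31.7]
```

```bash
python3 -m handwheel '[[0,0,0,-50,-33,8,1],[0,0,4,-100,-66,16,1],[0,0,4,-150,-100,24,1],[0,0,4,-203,-133,32,1],[0,0,4,-203,-133,32,1]]'
python3 - <<'E'
from h import *
s=telemetry.state();w=viewer.capture('wrist');save(w,'w1')
for l,z in [('padlock_center',.062),('dial_grip',.094),('shackle_grip',.062),('hook_top',.075),('key_box',0)]:
    print(l,[(np.round(d['centre']),round(d['score'],2),ray(w,d['centre'],z,s)[:2]) for d in spotter.tip_of(w,l)])
print(s['tcp_pos'],s['joints'])
E
```

```text
time_s: 2.2
tcp_pos: [0.4835, 0.1019, 0.1986]
tcp_rot: [0.596, 3.084, -0.001]
force: [-0.4, 0.2, 0.2]
grip_width: 0.999
grip_force: 0.0
padlock_center [(array([ 98., 258.]), 0.7, array([ 0.4758, -0.1313])), (array([321., 192.]), 0.65, array([0.4944, 0.0997])), (array([325., 201.]), 0.25, array([0.5037, 0.0997]))]
dial_grip [(array([323., 201.]), 0.63, array([0.4918, 0.1028])), (array([ 69., 273.]), 0.62, array([ 0.4705, -0.1334]))]
shackle_grip [(array([320., 235.]), 0.91, array([0.5347, 0.0829]))]
hook_top [(array([323., 263.]), 0.92, array([0.5563, 0.0771]))]
key_box []
[0.4835 0.1019 0.1986] [-0.0178  0.184   1.715  -0.001   1.2425 -1.2062]
```

View pics/w1.png

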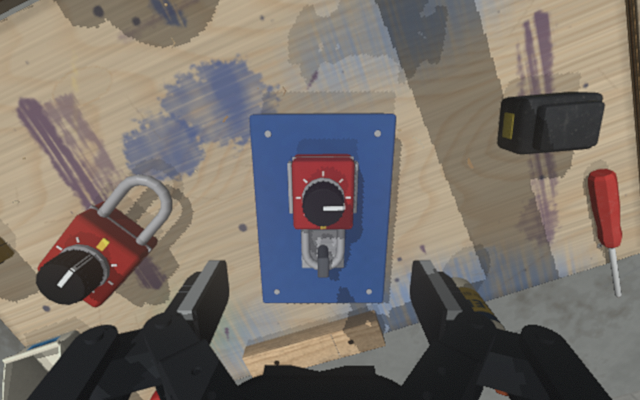

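The white line points image-right, which is box +y, while the yellow mark is at (322,228) towards the shackle. The dial is therefore at +90°, or 2 notches. The lock is square to the tool at about (323,200).

Run:
```python
from h import *
s=telemetry.state();w=viewer.capture('wrist');im=w['img'].astype(int)
m=((im[...,0]>110)&(im[...,1]<70)&(im[...,2]<70)); 
ys,xs=np.nonzero(m[130:250,270:370]);print(xs.min()+270,xs.max()+270,ys.min()+130,ys.max()+130)
for r in (160,200,220,226,228,230): x=np.nonzero(m[r,270:370])[0]; print(r,(x.min()+270,x.max()+270) if len(x) else None)
d=(im.max(2)<60);ys,xs=np.nonzero(d[165:228,295:350]);print('knob',xs.min()+295,xs.max()+295,ys.min()+165,ys.max()+165)
R_=R.from_rotvec(s['tcp_rot'])
f=lambda uv,z:R_.inv().apply(ray(w,uv,z,s)-s['tcp_pos'])*1000
print('body top far corners tool mm',f((292,229),.079),f((356,229),.079))
print('box',[f(q,.045).round(1) for q in [(250,114),(396,114),(384,303),(263,303)]])
print('knob cand',f((323,207),.1045))
```

```text
288 348 165 232
160 None
200 (np.int64(289), np.int64(347))
220 (np.int64(290), np.int64(300))
226 (np.int64(290), np.int64(305))
228 (np.int64(290), np.int64(308))
230 (np.int64(291), np.int64(346))
knob 299 339 187 227
body top far corners tool mm [-40.2987 -24.0361 120.6082] [-40.3206  33.8143 120.6228]
box [array([ 58. , -62. , 154.6]), array([ 57.9,  70. , 154.6]), array([-146.5,   72.6,  154.6]), array([-146.4,  -62. ,  154.6])]
knob cand [-9.1971  3.5858 95.1115]
```

```bash
python3 -m handwheel '[[0,0,0,-10,1,40,1],[0,0,0,-10,1,54,1],[0,0,0,-10,1,54,1],[0,0,0,-10,1,54,1]]'
python3 - <<'E'
from h import *
s=telemetry.state();w=viewer.capture('wrist');save(w,'w2');R_=R.from_rotvec(s['tcp_rot'])
f=lambda uv,z:R_.inv().apply(ray(w,uv,z,s)-s['tcp_pos'])*1000
for l,z in [('padlock_center',.062),('dial_grip',.094),('shackle_grip',.062),('hook_top',.075)]:
    print(l,[(np.round(d['centre']),round(d['score'],2),f(d['centre'],z)) for d in spotter.tip_of(w,l)])
# where TCP-axis point at z .1045 projects
T=np.array(w['tool_from_camera'])
for y in (-16.5,0,16.5):
    c=np.linalg.inv(T)@np.array([0,y/1000,s['tcp_pos'][2]-.1045,1]);print(w['fx']*c[0]/c[2]+w['cx'],w['fy']*c[1]/c[2]+w['cy'])
E
```

```text
time_s: 3.05
tcp_pos: [0.4912, 0.103, 0.1464]
tcp_rot: [0.587, 3.085, 0.0]
force: [0.7, 0.2, -0.1]
grip_width: 1.002
grip_force: 0.0
padlock_center [(array([317., 205.]), 0.94, array([-3.4318, -1.2638, 84.3636])), (array([ 58., 275.]), 0.9, array([ -64.9719, -214.6369,   84.3331]))]
dial_grip [(array([319., 219.]), 0.78, array([-1.2655,  0.6233, 52.3618])), (array([ 11., 303.]), 0.69, array([ -67.8474, -224.705 ,   52.3315]))]
shackle_grip [(array([316., 204.]), 0.61, array([-2.3771, -1.9437, 84.3619]))]
hook_top [(array([319., 291.]), 0.62, array([-71.402 ,   0.4609,  71.4537]))]
292.17475508105787 223.7275355650946
318.3185654737585 223.72114265835373
344.4644013061747 223.71474925633507
```

View pics/w2.png

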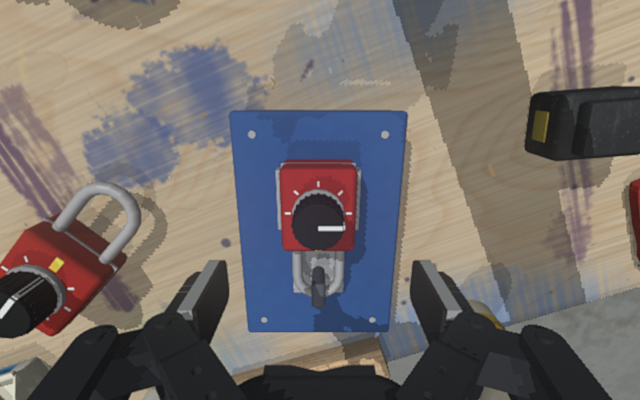

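The knob sits under the tool axis, centred near (318,226), and the line still points image-right. I'll descend, grip and turn.

```bash
python3 -m handwheel '[[0,0,0,-1.5,0,30,1],[0,0,0,-1.5,0,62,1],[0,0,0,-1.5,0,62,0.6],[0,0,0,-1.5,0,62,0.3],[0,0,0,-1.5,0,62,0.2]]' 40;  python3 -m handwheel '[[0,0,0,0,0,0,0.2],[0,0,0,0,0,0,0.2]]'
```

```text
time_s: 3.92
tcp_pos: [0.4932, 0.102, 0.0848]
tcp_rot: [0.587, 3.084, 0.0]
force: [-2.6, -2.2, 5.0]
grip_width: 0.374
grip_force: 14.3
time_s: 4.18
tcp_pos: [0.4933, 0.102, 0.0848]
tcp_rot: [0.587, 3.083, 0.001]
force: [-2.0, -0.9, 6.9]
grip_width: 0.366
grip_force: 39.6
```

```bash
python3 -m handwheel '[[0,0,9,0,0,0,0.2],[0,0,18,0,0,0,0.2],[0,0,27,0,0,0,0.2],[0,0,36,0,0,0,0.2],[0,0,45,0,0,0,0.2]]';  python3 -m handwheel '[[0,0,9,0,0,0,0.2],[0,0,18,0,0,0,0.2],[0,0,27,0,0,0,0.2],[0,0,36,0,0,0,0.2],[0,0,46,0,0,0,0.2]]'; python3 -m handwheel '[[0,0,0,0,0,0,0.2],[0,0,0,0,0,0,0.2]]'
python3 - <<'E'
from h import *
w=viewer.capture('wrist');save(w,'w3');s=telemetry.state();print(s['ft_torque'],s['joints'])
E
```

```text
time_s: 4.8
tcp_pos: [0.4922, 0.1012, 0.0848]
tcp_rot: [1.729, 2.621, -0.002]
force: [-5.2, -4.7, 10.5]
grip_width: 0.37
grip_force: 40.1
time_s: 5.42
tcp_pos: [0.4912, 0.1011, 0.0848]
tcp_rot: [2.617, 1.737, -0.003]
force: [-8.4, -4.9, 13.8]
grip_width: 0.371
grip_force: 40.5
time_s: 5.68
tcp_pos: [0.4912, 0.1011, 0.0848]
tcp_rot: [2.612, 1.744, -0.003]
force: [-7.3, -5.3, 14.2]
grip_width: 0.372
grip_force: 40.4
[-0.9057  1.0932 -0.0513] [-0.0183  0.3259  1.8411 -0.0023  0.9757  0.3763]
```

View pics/w3.png

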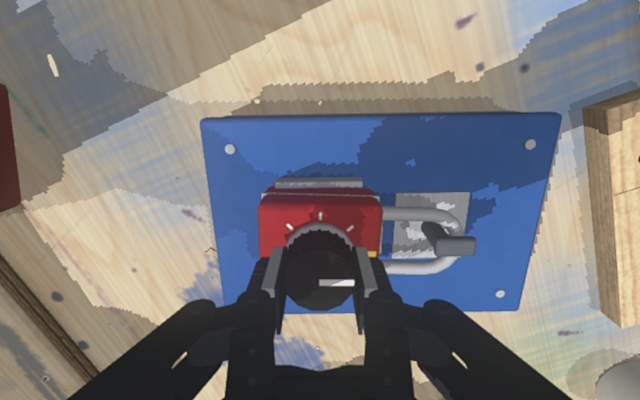

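The white line now runs along image-right at (335,283), straight at the shackle, so I'll release, lift, turn back and check.

```bash
python3 -m handwheel '[[0,0,0,0,0,0,0.6],[0,0,0,0,0,0,1],[0,0,0,0,0,0,1],[0,0,0,0,0,-40,1],[0,0,-9,0,0,-62,1]]' 40; python3 -m handwheel '[[0,0,-10,0,0,0,1],[0,0,-20,0,0,0,1],[0,0,-30,0,0,0,1],[0,0,-40,0,0,0,1],[0,0,-50,0,0,0,1]]';python3 -m handwheel '[[0,0,-10,0,0,0,1],[0,0,-20,0,0,0,1],[0,0,-31,0,0,0,1],[0,0,-31,0,0,0,1],[0,0,-31,0,0,0,1]]'
python3 - <<'E'
from h import *
s=telemetry.state();w=viewer.capture('wrist');save(w,'w4');R_=R.from_rotvec(s['tcp_rot'])
f=lambda uv,z:R_.inv().apply(ray(w,uv,z,s)-s['tcp_pos'])*1000
for l,z in [('padlock_center',.062),('dial_grip',.094),('shackle_grip',.062),('hook_top',.075)]:
    print(l,[(np.round(d['centre']),round(d['score'],2),f(d['centre'],z)) for d in spotter.tip_of(w,l)])
E
```

```text
time_s: 6.35
tcp_pos: [0.4928, 0.1022, 0.1467]
tcp_rot: [2.464, 1.947, 0.002]
force: [-0.2, -0.3, -0.5]
grip_width: 1.0
grip_force: 0.0
time_s: 6.98
tcp_pos: [0.4922, 0.1022, 0.1451]
tcp_rot: [-1.407, -2.808, 0.0]
force: [0.0, 0.4, 0.6]
grip_width: 0.995
grip_force: 0.0
time_s: 7.6
tcp_pos: [0.4922, 0.1022, 0.1452]
tcp_rot: [-0.62, -3.08, -0.0]
force: [0.5, 0.1, -1.3]
grip_width: 0.998
grip_force: 0.0
padlock_center [(array([ 61., 279.]), 0.92, array([ -68.1461, -211.4763,   83.2202])), (array([320., 204.]), 0.81, array([-2.4274,  1.2729, 83.2286]))]
dial_grip [(array([ 16., 307.]), 0.97, array([ -70.4849, -220.7015,   51.2199])), (array([320., 221.]), 0.8, array([-2.2751,  0.9213, 51.2286]))]
shackle_grip [(array([469., 318.]), 0.19, array([-107.163 ,  129.3902,   83.2125]))]
hook_top [(array([322., 291.]), 0.69, array([-70.601 ,   2.4613,  70.2186]))]
```

View pics/w4.png

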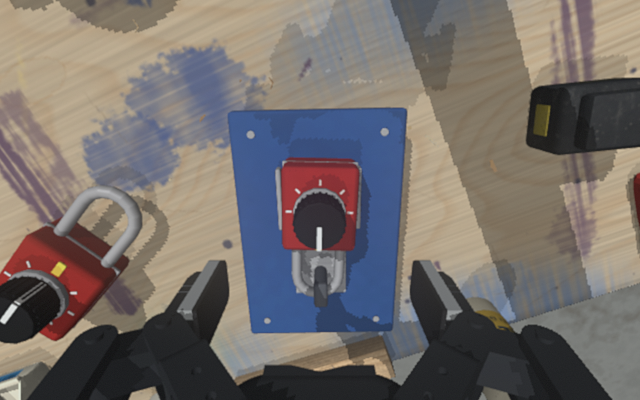

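The line now points straight down at the yellow mark at about (319,247), so the dial is in the open notch. Next is the shackle.

```bash
python3 -m handwheel '[[0,0,-1,-50,0.5,0,1],[0,0,-1,-50,0.5,45,1],[0,0,-1,-50,0.5,85,1],[0,0,-1,-50,0.5,94,1],[0,0,-1,-50,0.5,94,1]]' 40; python3 -m handwheel '[[0,0,0,0,0,0,0.6],[0,0,0,0,0,0,0.4],[0,0,0,0,0,0,0.2],[0,0,0,0,0,0,0.2],[0,0,0,0,0,0,0.2]]'
python3 - <<'E'
from h import *
w=viewer.capture('wrist');save(w,'w5')
E
```

```text
time_s: 8.48
tcp_pos: [0.5386, 0.0835, 0.0515]
tcp_rot: [-0.588, -3.086, 0.0]
force: [-0.3, 0.2, 0.3]
grip_width: 0.999
grip_force: 0.0
time_s: 9.1
tcp_pos: [0.5394, 0.0834, 0.0526]
tcp_rot: [0.587, 3.084, 0.0]
force: [-1.1, -0.4, 6.1]
grip_width: 0.471
grip_force: 39.5
```

View pics/w5.png

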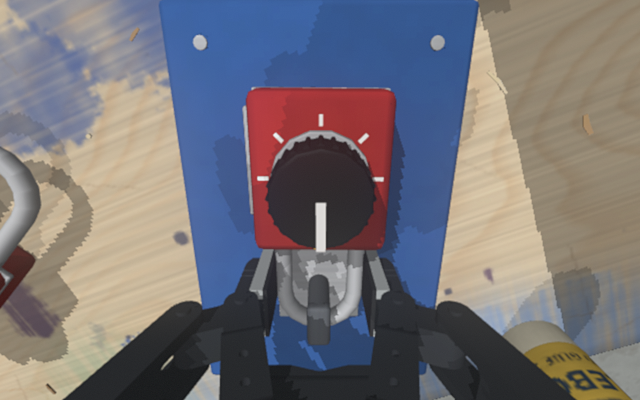

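The pads hold both shackle legs at about (265,275) and (378,275), and the line is at the mark. I'll pull.

```bash
python3 -m handwheel '[[0,0,0,-4,0,0,0.2],[0,0,0,-8,0,0,0.2],[0,0,0,-12,0,0,0.2],[0,0,0,-16,0,0,0.2],[0,0,0,-18,0,0,0.2]]';python3 -m handwheel '[[0,0,0,0,0,0,0.2],[0,0,0,0,0,0,0.2]]'
python3 - <<'E'
from h import *
w=viewer.capture('wrist');save(w,'w6')
E
```

```text
time_s: 9.78
tcp_pos: [0.5544, 0.0773, 0.0519]
tcp_rot: [-0.588, -3.084, -0.001]
force: [-3.8, 2.1, 5.7]
grip_width: 0.471
grip_force: 39.6
time_s: 10.02
tcp_pos: [0.5546, 0.0772, 0.052]
tcp_rot: [-0.588, -3.085, -0.001]
force: [-2.8, 1.7, 5.1]
grip_width: 0.473
grip_force: 39.6
```

View pics/w6.png

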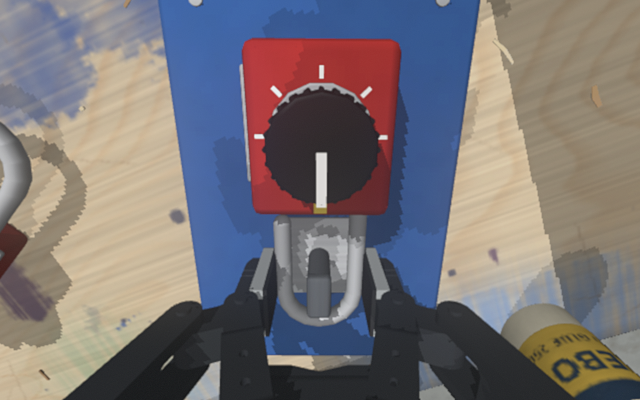

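The shackle has moved out by about 16 mm and its end is clear of the hook lip at (318,318). I'll pull a little further to confirm the end stop.

```bash
python3 -m handwheel '[[0,0,0,-2,0,0,0.2],[0,0,0,-4,0,0,0.2],[0,0,0,-4,0,0,0.2]]'
```

```text
time_s: 10.45
tcp_pos: [0.5562, 0.0765, 0.0512]
tcp_rot: [-0.587, -3.08, -0.001]
force: [-8.7, 4.2, 7.8]
grip_width: 0.475
grip_force: 39.9
```

```bash
python3 -m handwheel '[[0,0,0,3,0,0,0.7],[0,0,0,3,0,0,1],[0,0,0,3,0,0,1],[0,0,0,3,0,-50,1],[0,0,0,3,0,-95,1]]' 80; python3 -m handwheel '[[0,0,0,32,0,0,1],[0,0,0,64,1,0,1],[0,0,0,64,1,0,1]]'
python3 - <<'E'
from h import *
s=telemetry.state();w=viewer.capture('wrist');save(w,'w7');R_=R.from_rotvec(s['tcp_rot'])
f=lambda uv,z:R_.inv().apply(ray(w,uv,z,s)-s['tcp_pos'])*1000
for l,z in [('padlock_center',.062),('dial_grip',.094),('hook_top',.075)]:
    print(l,[(np.round(d['centre']),round(d['score'],2),f(d['centre'],z)) for d in spotter.tip_of(w,l)])
E
```

```text
time_s: 11.08
tcp_pos: [0.5563, 0.0762, 0.1472]
tcp_rot: [-0.588, -3.085, 0.0]
force: [0.9, 0.5, -0.6]
grip_width: 1.0
grip_force: 0.0
time_s: 11.45
tcp_pos: [0.4953, 0.1016, 0.1465]
tcp_rot: [-0.586, -3.086, 0.0]
force: [0.7, 0.1, 0.6]
grip_width: 0.998
grip_force: 0.0
padlock_center [(array([ 56., 272.]), 0.61, array([ -62.2014, -214.9777,   84.4498])), (array([317., 202.]), 0.56, array([-1.4412, -1.1849, 84.4567]))]
dial_grip [(array([319., 218.]), 0.63, array([-0.7299,  0.688 , 52.4569])), (array([ 13., 297.]), 0.62, array([ -62.8127, -222.0753,   52.4506]))]
hook_top [(array([319., 286.]), 0.84, array([-66.274 ,   0.6968,  71.4058]))]
```

View pics/w7.png

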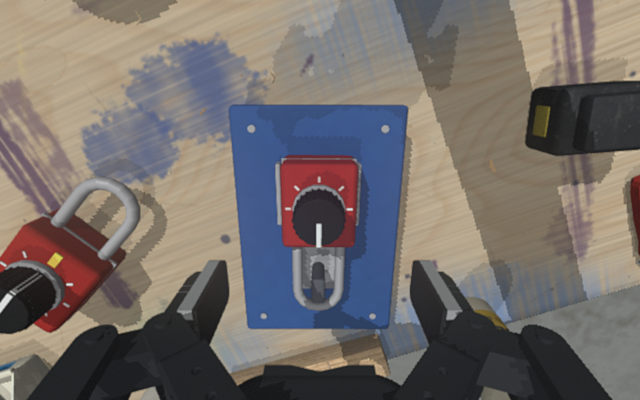

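The shackle is fully out, its end at about (318,303) and well past the hook tip. The lock is centred under the tool, so I'll grasp the body.

```bash
python3 -m handwheel '[[0,0,0,-1,0,45,1],[0,0,0,-1,0,80,1],[0,0,0,-1,0,87,1],[0,0,0,-1,0,87,0.8],[0,0,0,-1,0,87,0.5]]' 80; python3 -m handwheel '[[0,0,0,0,0,0,0.4],[0,0,0,0,0,0,0.4],[0,0,0,0,0,0,0.4]]'
```

```text
time_s: 12.28
tcp_pos: [0.4995, 0.1003, 0.061]
tcp_rot: [0.587, 3.083, 0.0]
force: [-14.4, 1.4, 38.2]
grip_width: 0.611
grip_force: 76.4
time_s: 12.65
tcp_pos: [0.4995, 0.1004, 0.0611]
tcp_rot: [0.587, 3.082, 0.001]
force: [-0.7, -1.0, 6.4]
grip_width: 0.61
grip_force: 85.5
```

```bash
python3 -m handwheel '[[0,0,0,0,0,-5,0.4],[0,0,0,0,0,-10,0.4],[0,0,0,0,0,-18,0.4],[0,0,0,0,0,-26,0.4],[0,0,0,0,0,-34,0.4]]'; python3 -m handwheel '[[0,0,0,0,0,-20,0.4],[0,0,0,0,0,-45,0.4],[0,0,0,0,0,-70,0.4],[0,0,0,0,0,-90,0.4],[0,0,0,0,0,-100,0.4]]';python3 -m handwheel '[[0,0,0,0,0,0,0.4],[0,0,0,0,0,0,0.4],[0,0,0,0,0,0,0.4],[0,0,0,0,0,0,0.4]]'
python3 - <<'E'
from h import *
w=viewer.capture('wrist');p=viewer.capture('side')
a=cv2.hconcat([cv2.resize(w['img'],(480,300)),cv2.resize(p['img'][100:300,220:420],(300,300))])
cv2.imwrite('pics/w8.png',cv2.cvtColor(a,cv2.COLOR_RGB2BGR))
E
```

```text
time_s: 13.28
tcp_pos: [0.498, 0.1005, 0.0939]
tcp_rot: [0.588, 3.086, 0.0]
force: [0.7, 0.2, -3.7]
grip_width: 0.609
grip_force: 84.3
time_s: 13.9
tcp_pos: [0.4984, 0.1005, 0.1947]
tcp_rot: [0.587, 3.084, 0.001]
force: [0.9, 0.2, -5.0]
grip_width: 0.61
grip_force: 84.7
time_s: 14.4
tcp_pos: [0.4977, 0.1005, 0.1927]
tcp_rot: [-0.588, -3.085, 0.0]
force: [0.5, -0.0, -3.4]
grip_width: 0.608
grip_force: 84.7
```

View pics/w8.png

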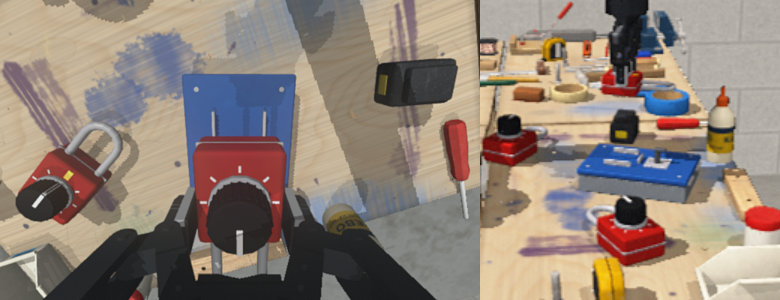

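The lock is held level about 13 cm above its cradle with the shackle out, and the key box is clear below. I'll hand it in.

```bash
python3 -c "
from workcell import job;print(job.finish_job())"
```

```text
the job is handed in; nothing more can be done
None
```

The job is handed in: the dial was turned two notches clockwise to the yellow mark, the shackle was pulled out to its end stop while the lock lay in its cradle, and the arm is holding the opened lock level about 13 cm above where it lay; the hand-in gave no verdict.

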